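# Mesh a starwheel onto its splined drive shaft

### The job

The bottle starwheel has been set on the nose of the drive's splined shaft, but its splines are not in mesh. Press and rock it round until the teeth drop into mesh, push it fully home so that the collar under it is bottomed, and only then swing the keeper shut over the wheel's rim. Leave the bottle and the tin standing where they are.

Things in the scene. Friction and masses are not known exactly. Their poses are not given: they have to be found in the camera images.
- drive: Low grey drive unit fixed to the bench: base plate 190 mm (x) by 230 mm (y), 12 mm thick, and a housing 150 x 150 mm, top at 40 mm. Origin on the bench on the axis of the upright steel shaft, z up. The post of the keeper (26 mm thick) stands 115 mm from the shaft along the drive's +y axis.
- shaft_nose (a point): Top centre of the shaft, 98 mm above the bench, hidden in the wheel's hub. The shaft is fixed and does not turn. It has six straight teeth (8 mm wide, 44 mm over the tips) from 40 to 76 mm height, the first pointing along the drive's x axis (= this point's x axis), and a plain nose 31 mm thick above them.
- collar (a joint): Travel of the brass collar (66 mm across) that slides stiffly on the shaft's foot under the wheel's hub: 0 = up (its top 60 mm above the bench), 0.012 m = bottomed (top at 48 mm, wheel home). It moves down under about 10 N and stays, no spring.
- starwheel_foot (a point): Centre of the underside of the loose starwheel (about 0.45 kg): a hub 66 mm across with a splined blind bore from below, and on it a grey six-lobed disc 156 mm across, 12 mm thick, its top 65 mm above this point. Starts perched on the ends of the shaft's teeth (this point at 76 mm height), free to turn; meshed it sinks by its weight to the collar (60 mm); fully home is 48 mm.
- wheel_bar (a point): Centre of the grip bar on the starwheel's disc: 72 mm long (along this point's x axis), 18 mm wide, 30 mm high, 80 mm above the hub's underside; the disc's top is 15 mm below this point, the bar's top 15 mm above. The splines mesh when the bar is at a multiple of 60 degrees from the drive's x axis, about 4 degrees of play either way. Home: this point 128 mm above the bench.
- keeper (a joint): Angle of the keeper, a flat steel lever on the post, turning about the vertical: 0 = shut (stop; its arm points to the shaft and lies over the disc's rim, 4 mm above a wheel that is home), larger = open, anticlockwise from above, to 1.7. Stays where left (friction 0.06 N m). Shut too early it keeps the wheel from going home.
- keeper_pin (a point): Middle of the black upright pin (16 mm thick, from 124 to 160 mm above the bench) on the keeper's tail, 70 mm from the post's axis, on the side away from the arm. Shut: on the drive's +y side of the post; open: swung to its -x side. Push it round the post to work the keeper; the lever's flat top is at 125 mm.
- bottle: Plain cream soap bottle with black cap, 50 x 87 x 202 mm, standing on the bench behind and to the left of the drive; origin at the centre of its underside. A bystander.
- tin: Tin of label glue, 69 mm diameter, 76 mm high, on the bench to the right of the drive; origin at the centre of its underside. A bystander.

How it is judged:
On the way:
1. the starwheel is meshed and fully home on the shaft while the keeper is still open (z of wheel_bar in the frame of drive below 0.132 m and horizontal distance between wheel_bar and drive below 0.005 m and angle between wheel_bar's own z axis and vertical below 0.08 rad and value of joint keeper above 0.6 rad), for 0.2 s.
At the end, for the whole second after the job is handed in: The starwheel is meshed and home (bar centre less than 132 mm above the drive's underside, within 5 mm of the shaft's axis, tilted under 0.08 rad) and the keeper is shut over its rim (under 0.15 rad) (z of wheel_bar in the frame of drive below 0.132 m and horizontal distance between wheel_bar and drive below 0.005 m and angle between wheel_bar's own z axis and vertical below 0.08 rad and value of joint keeper below 0.15 rad); the robot touches nothing.
It fails at once if the bottle is knocked over or shifted by more than 30 mm (angle between bottle's own z axis and vertical above 0.4 rad or distance of bottle from where it was at the start of the episode above 0.03 m).
It fails at once if the tin is knocked over or shifted by more than 30 mm (angle between tin's own z axis and vertical above 0.4 rad or distance of tin from where it was at the start of the episode above 0.03 m).
It also fails if it takes over 45 s, if anything falls off the work surface, if the arm or the gripper's body presses on something with over 40 N, if the wrist force passes 120 N, or if a joint passes its speed limit or range.

### The arm

A 6-joint arm with a two-finger parallel gripper is mounted at the origin on a cart in front of the work surface, level with it; the furniture and walls round the work are solid. World frame = base frame: x ahead of the robot, y to its left, z up, the work surface at z = 0. Lengths are in m, angles in rad, forces in N, time in s.
With the tool pointing down it reaches from about 0.35 to 0.975 m from the base axis. Payload 4.9 kg.
Tool frame: the origin (TCP) lies midway between the tips of the shut fingers; the grasp point (between the pads) lies 19 mm behind it; z points along the fingers, y is the line along which they close (so a half turn about z gives the same grasp; the last joint's range is limited). The gripper opens to 85 mm and grips with 20 to 120 N. Pads are 22 mm wide; open, the fingers measure 114 mm over their backs; the gripper's body (76 mm by 85 mm) begins 54 mm behind the grasp point. The pads swing forward as they close: fully open they stand 13 mm farther back than shut.
Start: joints at [-1.399, 0.053, 1.613, -0, 1.476, -0.119], TCP at [0.179, -0.599, 0.231] pointing down, gripper open.
Joint ranges: [-3.01, 3.01], [-1.01, 2.22], [0.06, 2.58], [-1.02, 4.17], [0.09, 2.62], [-3.14, 3.14]. Speed limits (rad/s): [2.57, 2.57, 3.14, 3.14, 3.14, 3.14].

### API

Orientations are given as a unit quaternion [w, x, y, z].
In Python, from plant import robot, camera, sign_off gives the robot as it stands.
- The arm moves only by the tool send_rows, never from a script. Its argument "targets" is a list of rows, each a list of 5 numbers: the closure in counts, from 0 (fully open) to 255 (shut), then the shift along the tool's x, y, z in mm, then the turn about the tool's z in degrees. A call has 1 to 12 rows; each row is the pose to reach, as a shift and turn from the pose commanded when the call began, along the tool's axes at that moment; what a row does not reach only later rows make up. A row lasts 1/10 s, in which the tool goes at most 50 mm and 8.59 degrees, less where a joint would pass 70% of its speed; a pose out of reach is approached as far as the arm can. A call with a gripper value outside its range is refused whole. The fingers move at their own pace and stop on an object; the grip force is fixed at half the most. Time passes only in rows, so rows that repeat a pose let the fingers close. It gives the time, the measured TCP pose, the force, the opening and the grip force at its end, in the units of the state.
- robot.get_obs(): the state, without advancing time (a new reading comes with each control period).
- camera(name): name is "side" or "top"; returns a dict with "img" (420x560x3 uint8, blue, green, red), "K" (3x3 intrinsics, pixels), "k1" (the pictures are not rectified: a ray, as slopes to the right and down, at radius r is drawn at 1 + k1 r^2 times it, then the intrinsics apply), "extrinsics" (4x4, takes a point from camera to world coordinates). Camera axes: x right, y up, looking along -z (the intrinsics and any distortion apply to the point x, -y, -z); pixel columns grow to the right and rows downward; lengths in m; the calibration is good to about 2 mm. A picture is of the moment at which its call begins. There is no depth.
- sign_off(): hands the job in; it is judged then, once.
The state is a dict: "t": time; "joint_positions": joint angles; "qd": joint speeds; "joint_torque": joint torques, N m; "eef_pos": TCP position; "tcp_rot": TCP orientation; "force": force on the tool from outside, world axes, zero at the start; "ft_torque": the same for the moment, N m; "width": finger opening in m; "grip_force": force on a finger pad.
Only numpy, scipy, OpenCV 4.12 (cv2) and the standard library are available. Lean on these libraries where they do the work, as an engineer would, in place of code of your own. Each camera call takes 0.05 s, during which the arm holds its last target. There are 200 camera calls.

## Working session

There is one attempt and no reset: what is moved stays moved. The work goes in short steps, Python scripts to look and compute and a tool call to move; the robot and the scene stay as the last step left them, time stands still between calls to the robot, and variables do not carry over. Pictures are saved under pics/ and viewed, at most 10 in all, crops included, and the job is handed in when it is done.

Besides the shell and the picture viewer there is one more tool, called after "Emit:" as name(argument=value, ...) on one line, values as JSON. send_rows: Moves the arm, as the interface text tells. Its arguments: {"type":"object","properties":{"targets":{"type":"array","items":{"type":"array","items":{"type":"number"}}}},"required":["targets"]}

```bash
mkdir -p pics; cat > h.py <<'E'
import numpy as np, cv2
from plant import robot, camera, sign_off
def snap(n,f,crop=None,s=1):
    c=camera(n); im=c["img"]
    np.savez(f"cam_{n}.npz",K=c["K"],k1=c["k1"],E=c["extrinsics"])
    if crop: x0,y0,x1,y1=crop; im=im[y0:y1,x0:x1]
    cv2.imwrite(f"pics/{f}.png",cv2.resize(im,None,fx=s,fy=s,interpolation=cv2.INTER_CUBIC) if s!=1 else im)
def back(n,u,v,z):
    d=np.load(f"cam_{n}.npz");K,E=d["K"],d["E"]
    p=cv2.undistortPoints(np.array([[[u,v]]],float),K,np.array([float(d["k1"]),0,0,0]))[0,0]
    r=E[:3,:3]@np.array([p[0],-p[1],-1]);o=E[:3,3]
    return o+r*(z-o[2])/r[2]
def proj(n,P):
    d=np.load(f"cam_{n}.npz");K,E=d["K"],d["E"]
    q=np.linalg.inv(E)@np.append(P,1); q=q[:3]*[1,-1,-1]
    return cv2.projectPoints(q[None],np.zeros(3),np.zeros(3),K,np.array([float(d["k1"]),0,0,0]))[0][0,0]
E
python3 - <<'E'
from h import *
snap("top","t0",None,1.4);snap("side","s0",None,1.4)
o=robot.get_obs();print(o)
for n in("top","side"):print(np.load(f"cam_{n}.npz")["E"].round(3))
E
```

```text
{'t': 0.1, 'joint_positions': array([-1.39901553e+00,  5.32801564e-02,  1.61417378e+00,  1.38952159e-05,
        1.47598652e+00, -1.18982677e-01]), 'qd': array([ 0.00029222, -0.00100976, -0.00196815, -0.00136111, -0.00090186,
       -0.00086668]), 'joint_torque': array([-6.41683570e-06, -3.94905925e+01, -3.71363783e+01, -9.68562676e-05,
        3.93556460e-03,  1.51488268e-05]), 'eef_pos': array([ 0.17909432, -0.59819934,  0.23018237]), 'tcp_rot': array([-9.23764387e-04,  9.89450349e-01,  1.44869433e-01, -1.74739741e-05]), 'force': array([0.14609692, 0.58808069, 0.35060756]), 'ft_torque': array([ 0.01242415, -0.01329581, -0.04054575]), 'grip_force': 0.0, 'width': 0.08535438390679524}
[[ 0.025  0.984 -0.175  0.399]
 [-1.     0.024 -0.008 -0.068]
 [-0.004  0.175  0.985  1.36 ]
 [ 0.     0.     0.     1.   ]]
[[-0.944  0.222 -0.245  0.277]
 [-0.331 -0.639  0.694  0.791]
 [-0.003  0.736  0.677  0.947]
 [ 0.     0.     0.     1.   ]]
```

View pics/t0.png

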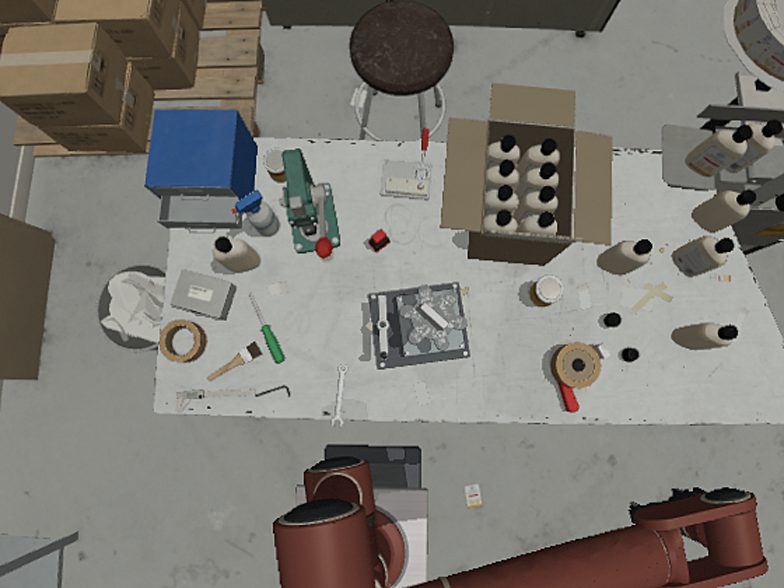

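View pics/s0.png

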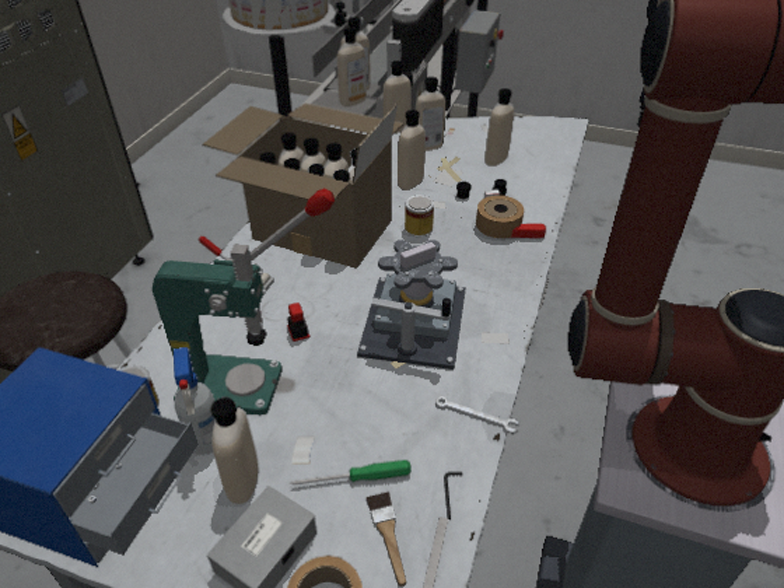

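The top view shows the drive at about (418,325) in the 1.4x picture, with the wheel and its bar at about (434,316). The keeper lies open along x at (383,325), with the black pin near (382,324). The tin is at (547,291) and the bottle at (235,255). I'll take close crops next.

```bash
python3 - <<'E'
from h import *
snap("top","t1",(255,190,345,270),8);snap("side","s1",(245,160,345,265),5.7)
E
```

```text
(no output)
```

View pics/t1.png

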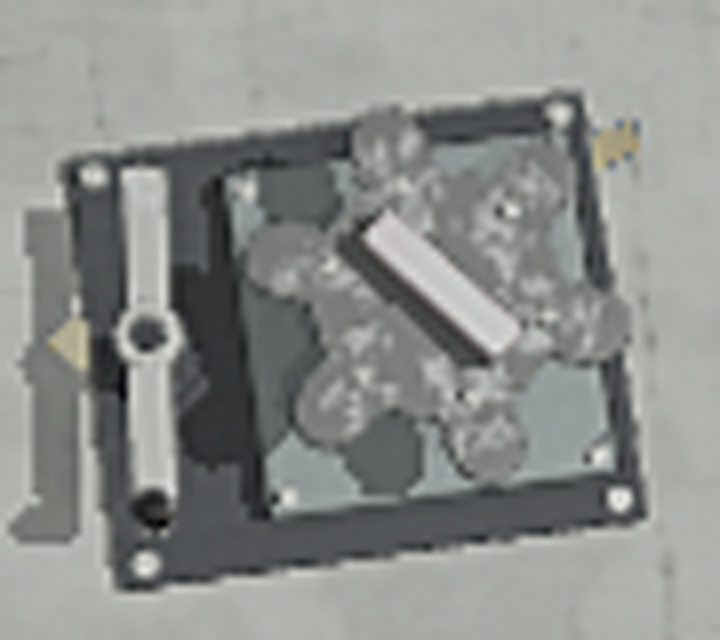

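View pics/s1.png

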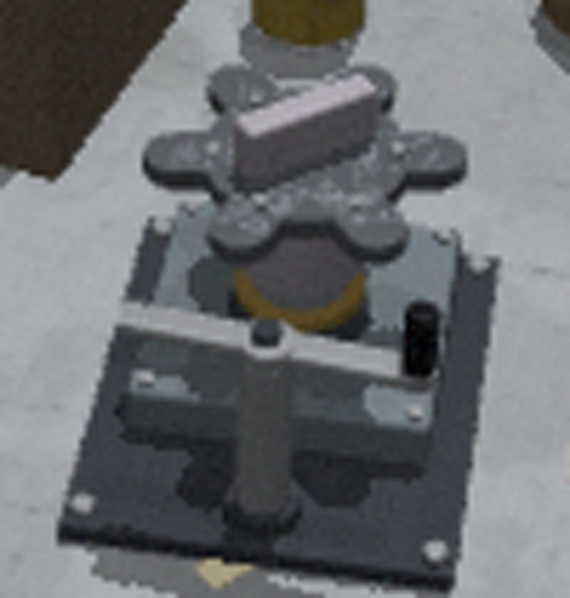

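The top crop shows the plate corners at (60,162), (580,92), (648,520) and (118,590). The bar's top face has corners (385,210), (522,325), (497,355) and (362,236), the post is at (150,333), and the pin top is at (155,505). In the side crop, the pin top is at (422,308) and the bar's top corners are at (238,128), (252,140), (378,92) and (358,76).

```bash
cat > m.py <<'E'
from h import *
T=lambda u,v,z:back("top",255+(u+.5)/8-.5,190+(v+.5)/8-.5,z)
S=lambda u,v,z:back("side",245+(u+.5)/5.7-.5,160+(v+.5)/5.7-.5,z)
E
python3 - <<'E'
from m import *
c=np.array([T(*p,.012) for p in[(60,162),(580,92),(648,520),(118,590)]]);print(c.round(4),c.mean(0).round(4))
ang=lambda a:np.degrees(np.arctan2(a[1],a[0])).round(1)
print("y sides",np.linalg.norm(c[0]-c[1]),np.linalg.norm(c[0]-c[3]),"dir +y",ang(c[0]-c[1]),ang(c[3]-c[2]),"x dir",ang(c[0]-c[3]),ang(c[1]-c[2]))
b=np.array([T(*p,.171) for p in[(385,210),(522,325),(497,355),(362,236)]]);print("bar",b.mean(0).round(4),ang(b[0]-b[1]),ang(b[3]-b[2]))
b=np.array([S(*p,.171) for p in[(238,128),(252,140),(378,92),(358,76)]]);print("bar side",b.mean(0).round(4),ang(b[2]-b[1]),ang(b[3]-b[0]))
print("pin",T(155,505,.16),S(422,308,.16),"post",T(150,333,.135), S(267,325,.135))
c=np.array([S(*p,.012) for p in[(60,527),(470,582),(492,260),(155,215)]]);print(c.round(4))
E
```

```text
[[ 0.6225  0.0011  0.012 ]
 [ 0.6594 -0.2269  0.012 ]
 [ 0.4724 -0.2572  0.012 ]
 [ 0.4371 -0.0297  0.012 ]] [ 0.5478 -0.1282  0.012 ]
y sides 0.23098268446378828 0.18798059314861548 dir +y 99.2 98.8 x dir 9.4 9.2
bar [ 0.5533 -0.1551  0.171 ] 50.9 49.5
bar side [ 0.5495 -0.1504  0.171 ] -130.0 -126.5
pin [ 0.46563332 -0.0471607   0.16      ] [ 0.46419927 -0.04686494  0.16      ] post [ 0.53459704 -0.04293464  0.135     ] [ 0.53260283 -0.03988969  0.135     ]
[[ 6.208e-01  6.000e-04  1.200e-02]
 [ 4.276e-01 -3.000e-02  1.200e-02]
 [ 4.745e-01 -2.527e-01  1.200e-02]
 [ 6.553e-01 -2.285e-01  1.200e-02]]
```

```bash
cat >> h.py <<'E'
from scipy.spatial.transform import Rotation as R
def st():
    o=robot.get_obs();q=o["tcp_rot"];r=R.from_quat(np.r_[q[1:],q[0]]);x=r.as_matrix()[:,0]
    return o,r,np.degrees(np.arctan2(x[1],x[0]))
def go(P,yaw):
    o,r,y=st()
    print("t",o["t"],"pos",o["eef_pos"].round(4),"yaw",y.round(2),"F",o["force"].round(1),"T",o["ft_torque"].round(2),"w",o["width"],o["grip_force"])
    print("shift mm",(r.inv().apply(np.array(P)-o["eef_pos"])*1000).round(1),"turn",round(y-yaw,1))
E
python3 -c "
from h import *
go((.552,-.154,.215),50.2)"
```

```text
t 0.2 pos [ 0.1791 -0.5984  0.2305] yaw 16.66 F [0.5 0.4 0.3] T [ 0.05  0.02 -0.01] w 0.08561145811627865 0.0
shift mm [ 484.6 -318.8   16. ] turn -33.5
```

Emit:
send_rows(targets=[[0,485,-319,0,-33.5],[0,485,-319,0,-33.5],[0,485,-319,0,-33.5],[0,485,-319,0,-33.5],[0,485,-319,0,-33.5],[0,485,-319,0,-33.5],[0,485,-319,0,-33.5],[0,485,-319,0,-33.5],[0,485,-319,0,-33.5],[0,485,-319,0,-33.5],[0,485,-319,0,-33.5],[0,485,-319,0,-33.5]])

```text
t: 1.4
eef_pos: [0.5538, -0.1512, 0.2311]
tcp_rot: [-0.0, 0.905, 0.425, 0.0]
force: [-0.1, -0.9, 0.2]
width: 0.0854
grip_force: 0.0
```

Emit:
send_rows(targets=[[0,0,0,0,0],[0,0,0,0,0]])

```text
t: 1.6
eef_pos: [0.5523, -0.1537, 0.2309]
tcp_rot: [-0.0, 0.905, 0.425, -0.0]
force: [-0.2, -0.7, -0.4]
width: 0.085
grip_force: 0.0
```

```bash
python3 -c "
from h import *
go((.552,-.154,.146),50.2)"
```

```text
t 1.6 pos [ 0.5523 -0.1537  0.2309] yaw 50.25 F [-0.2 -0.7 -0.4] T [ 0.01 -0.01 -0.04] w 0.08500254168934461 0.0
shift mm [-0.4  0.  84.9] turn 0.0
```

Emit:
send_rows(targets=[[0,0,0,50,0],[0,0,0,75,0],[0,0,0,84,0],[0,0,0,84,0],[130,0,0,84,0],[170,0,0,84,0],[220,0,0,84,0],[220,0,0,84,0],[220,0,0,84,0],[220,0,0,84,0]])

```text
t: 2.6
eef_pos: [0.553, -0.1543, 0.1483]
tcp_rot: [0.001, 0.906, 0.424, 0.001]
force: [0.3, -0.8, 3.6]
width: 0.0169
grip_force: 60.8
```

```bash
python3 - <<'E'
from h import *
go((.552,-.154,.14),69.2)
E
```

```text
t 2.6 pos [ 0.553  -0.1543  0.1483] yaw 50.17 F [ 0.3 -0.8  3.6] T [ 0.02  0.02 -0.02] w 0.01685875599240814 60.81484794616699
shift mm [-0.4 -0.9  8.3] turn -19.0
```

Emit:
send_rows(targets=[[220,0,0,0,-7],[220,0,0,1,-13],[220,0,0,2,-15],[220,0,0,3,-17],[220,0,0,4,-18],[220,0,0,4,-19],[220,0,0,4,-19]])

```text
t: 3.3
eef_pos: [0.5515, -0.1537, 0.1416]
tcp_rot: [-0.001, 0.823, 0.568, -0.001]
force: [0.5, -0.5, -4.0]
width: 0.017
grip_force: 59.8
```

It has meshed: the TCP is below the perched height and the gripper is carrying the wheel's weight. Now I'll push it down.

Emit:
send_rows(targets=[[220,0,0,4,0],[220,0,0,8,0],[220,0,0,12,0],[220,0,0,15,0],[220,0,0,17,0],[220,0,0,19,0],[220,0,0,20,0],[220,0,0,21,0]])

```text
t: 4.1
eef_pos: [0.5524, -0.1541, 0.1226]
tcp_rot: [0.0, 0.823, 0.568, -0.0]
force: [-4.0, 1.3, 5.0]
width: 0.0168
grip_force: 61.1
```

Emit:
send_rows(targets=[[220,0,0,1,0],[220,0,0,2,0],[220,0,0,3,0],[220,0,0,4,0],[220,0,0,4,0]])

```text
t: 4.6
eef_pos: [0.5526, -0.1542, 0.1203]
tcp_rot: [0.0, 0.823, 0.568, -0.0]
force: [-8.8, 3.0, 12.5]
width: 0.0168
grip_force: 62.3
```

Emit:
send_rows(targets=[[220,0,0,1,0],[220,0,0,2,0],[220,0,0,3,0],[220,0,0,4,0],[220,0,0,4,0]])

```text
t: 5.1
eef_pos: [0.5531, -0.1544, 0.1203]
tcp_rot: [0.0, 0.823, 0.568, -0.0]
force: [-15.7, 6.0, 29.9]
width: 0.017
grip_force: 64.8
```

It has bottomed: z stays put while the force rises. I'll ease off, open the gripper, lift clear and check.

Emit:
send_rows(targets=[[220,0,0,-3,0],[220,0,0,-5,0],[120,0,0,-5,0],[0,0,0,-5,0],[0,0,0,-5,0],[0,0,0,-5,0],[0,0,0,-15,0],[0,0,0,-50,0],[0,0,0,-95,0],[0,0,0,-95,0]])

```text
t: 6.1
eef_pos: [0.5563, -0.1557, 0.2184]
tcp_rot: [0.006, 0.823, 0.568, 0.004]
force: [0.1, -0.5, 0.9]
width: 0.0853
grip_force: 0.0
```

```bash
python3 - <<'E'
from h import *
snap("side","s2",(225,150,365,270),5)
go((.46,-.06,.215),9.2)
E
```

```text
t 6.15 pos [ 0.555  -0.1552  0.2151] yaw 69.16 F [-0.9 -0.4 -0.9] T [-0.02  0.05  0.03] w 0.0852767760712586 0.0
shift mm [  55.1 -122.6   -1.2] turn 60.0
```

View pics/s2.png

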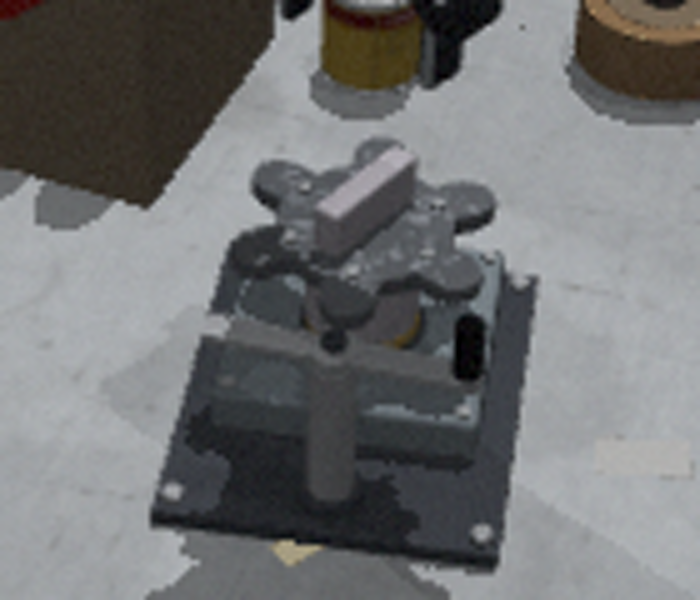

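The wheel is sitting low on a bottomed collar, with the bar in the mesh direction. The keeper is still open and its pin is at (469,348).

```bash
python3 - <<'E'
from h import *
print("bar side z.143",back("side",225+367.5/5-.5,150+188.5/5-.5,.143))
print("j",robot.get_obs()["joint_positions"].round(2))
print("pin s2",back("side",225+469/5-.5,150+320/5-.5,.16))
go((.465,-.047,.215),184.7)
E
```

```text
bar side z.143 [ 0.54944149 -0.14851344  0.143     ]
j [-0.4  -0.06  1.75  0.    1.44 -0.04]
pin s2 [ 0.46507893 -0.04703641  0.16      ]
t 6.15 pos [ 0.555  -0.1552  0.2151] yaw 69.16 F [-0.9 -0.4 -0.9] T [-0.02  0.05  0.03] w 0.0852767760712586 0.0
shift mm [  69.1 -122.6   -1.2] turn -115.5
```

Emit:
send_rows(targets=[[160,10,-18,-5,-8.5],[160,20,-36,-5,-17],[160,30,-54,-5,-25.5],[160,40,-72,-5,-34],[160,50,-90,-5,-42.5],[160,60,-108,-5,-51],[160,69,-122.5,-5,-59.5],[160,69,-122.5,-5,-68],[160,69,-122.5,-5,-76.5],[160,69,-122.5,-5,-85],[160,69,-122.5,-5,-93.5],[160,69,-122.5,-5,-102]])

```text
t: 7.35
eef_pos: [0.462, -0.0459, 0.2134]
tcp_rot: [-0.001, 0.074, 0.997, 0.0]
force: [0.0, -0.3, -0.4]
width: 0.0317
grip_force: 0.0
```

Emit:
send_rows(targets=[[160,0,0,0,-8.5],[160,0,0,0,-13.5],[160,0,0,0,-13.5],[160,0,0,0,-13.5]])

```text
t: 7.75
eef_pos: [0.4621, -0.0459, 0.2137]
tcp_rot: [-0.0, -0.04, 0.999, 0.0]
force: [0.5, -0.3, -0.6]
width: 0.0318
grip_force: 0.0
```

```bash
python3 - <<'E'
from h import *
go((.465,-.047,.135),184.7)
E
```

```text
t 7.75 pos [ 0.4621 -0.0459  0.2137] yaw -175.45 F [ 0.5 -0.3 -0.6] T [ 0.01  0.   -0.  ] w 0.03181826438063774 0.0
shift mm [-2.9 -1.3 78.7] turn -360.1
```

Emit:
send_rows(targets=[[160,-3,-1,0,0],[160,-3,-1,35,0],[160,-3,-1,60,0],[160,-3,-1,78,0],[160,-3,-1,78,0],[160,-3,-1,78,0]])

```text
t: 8.35
eef_pos: [0.4657, -0.0468, 0.1365]
tcp_rot: [-0.0, -0.04, 0.999, 0.0]
force: [0.7, 0.5, 0.2]
width: 0.0316
grip_force: 0.0
```

Emit:
send_rows(targets=[[160,-0.3,6.1,0,5],[160,-1.5,14.6,0,12],[160,-3.8,22.8,0,19],[160,-7.1,30.7,0,26],[160,-11.3,38.1,0,33],[160,-16.4,45,0,40],[160,-22.3,51.2,0,47],[160,-28.9,56.6,0,54],[160,-36.1,61.2,0,61],[160,-43.8,64.9,0,68],[160,-51.9,67.6,0,75],[160,-60.3,69.3,0,82]])

```text
t: 9.55
eef_pos: [0.5214, 0.0271, 0.1384]
tcp_rot: [0.001, 0.627, 0.779, 0.0]
force: [-1.2, -1.4, -0.7]
width: 0.0321
grip_force: 0.5
```

```bash
python3 - <<'E'
from h import *
a=np.radians(99.2-7);go((.5336+.07*np.cos(a),-.0414+.07*np.sin(a),.135),92.2)
snap("top","t3",(235,170,335,250),7)
E
```

```text
t 9.55 pos [0.5214 0.0271 0.1384] yaw 102.37 F [-1.2 -1.4 -0.7] T [-0.11  0.11 -0.07] w 0.0321161778918394 0.53921889513731
shift mm [-0.6  9.6  3.4] turn 10.2
```

View pics/t3.png

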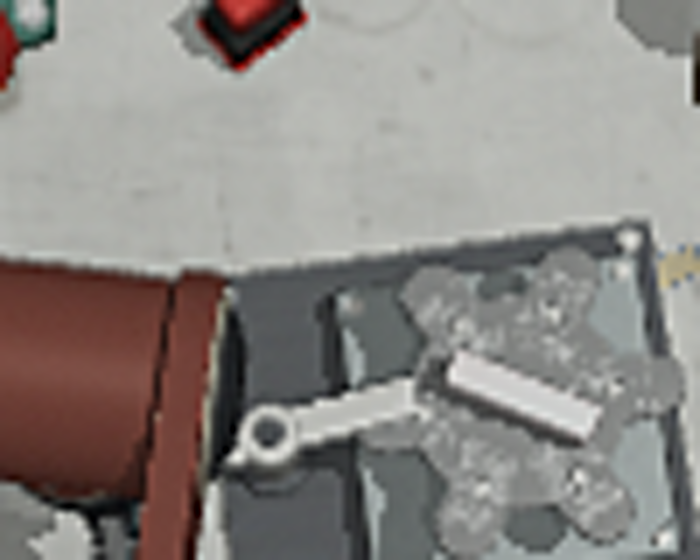

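The keeper arm lies over the rim, about 9° short of shut. I'll continue the arc to the stop.

Emit:
send_rows(targets=[[160,-0.5,5,0,5],[160,-1,9,0,9],[160,-1.5,12,0,10],[160,-2,15,0,10],[160,-2,15,0,10]])

```text
t: 10.1
eef_pos: [0.5311, 0.0281, 0.1376]
tcp_rot: [-0.004, 0.689, 0.724, -0.005]
force: [-19.1, -2.2, 12.3]
width: 0.0316
grip_force: 9.7
```

It's on the stop, with 19 N. I'll back off, lift clear and look.

Emit:
send_rows(targets=[[160,0,-7,0,0],[160,0,-8,0,0],[160,0,-8,-20,0],[160,0,-8,-60,0],[160,0,-8,-100,0],[160,50,-8,-120,0],[160,90,-8,-130,0],[160,90,-8,-130,0]])

```text
t: 10.9
eef_pos: [0.524, 0.122, 0.2701]
tcp_rot: [0.002, 0.688, 0.726, 0.003]
force: [0.2, 0.3, 0.2]
width: 0.0315
grip_force: 0.0
```

```bash
python3 - <<'E'
from h import *
snap("side","s4",(205,140,365,270),4.5)
o=st()[0];print(o["force"],o["eef_pos"])
E
```

```text
[ 0.51313985  0.70580279 -0.87784882] [0.52363746 0.12003988 0.26844559]
```

View pics/s4.png

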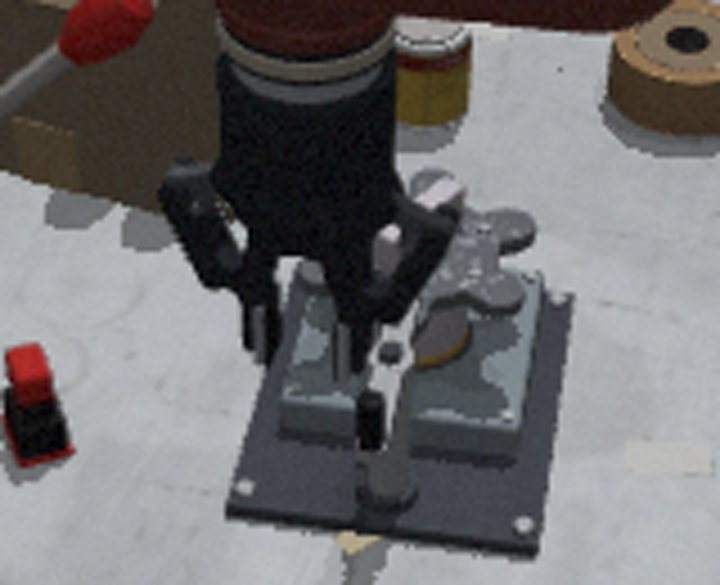

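The keeper is shut: the pin's top is at (371,397) and the post at (390,351). The tin is undisturbed. I'll check the angle and hand in.

```bash
python3 - <<'E'
from h import *
f=lambda u,v,z:back("side",205+(u+.5)/4.5-.5,140+(v+.5)/4.5-.5,z)
p=f(371,397,.16);print(p)
d=p[:2]-[.5336,-.0414];a=np.degrees(np.arctan2(d[1],d[0]))-99.2;print("deg open",a)
if a<6: print(sign_off())
E
```

```text
[0.52241235 0.02683345 0.16      ]
deg open 0.11144568854977877
the job is handed in; nothing more can be done
None
```

The starwheel is meshed and fully home, and the keeper is shut over its rim, measured about 0.1° from its stop. The tin looks undisturbed and I kept clear of the bottle; the job is handed in at about 11 s, with no verdict returned.

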